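# Clamp a stone cast in the sprung model clamp

## Task

Clamp the dental cast in the grey model clamp with the fingertips alone, gripping and lifting nothing: first push the sprung jaw back by its upright thumb plate until the catch clicks in behind it, and let go, so that the jaw comes back and stays held half open. Then push the cast along the bed in between the two jaws, up to the side stop, and last press the pad of the catch down so that the jaw springs shut on the cast. Leave the tools and the small stone segment lying about the clamp where they are, and take the hand away from everything.

Things in the scene. Friction and masses are not known exactly. Their poses are not given: they have to be found in the camera images.
- model_clamp: Bench clamp that holds dental casts for sawing, fixed on the worktop. Grey bed plate, top at z = 14. Origin: on the worktop, under the middle of the jaws' width. Own x = direction in which the jaw opens (roughly away from the robot), y = to the left along the jaws, z up. Positions below are in this frame, in mm. A rear guide block stands at x = 46 to 76, top z = 50; rods come out behind it.
- front_jaw (a point): Middle of the rubber face of the fixed front jaw, at x = -80, y = 0, z = 31 in the clamp's frame. The front jaw reaches from y = -45 to 45 and x = -104 to -80, top at z = 48.
- side_stop (a point): Point on the face of the side stop that the cast is pushed against: x = -67, y = 40, z = 26 in the clamp's frame. Steel block on the bed at the left end of the jaws, x from -82 to -52, top at z = 38.
- lane (a point): Point on the bed top in the middle of the cast's lane: x = -43, y = -105, z = 14 in the clamp's frame. The lane is the bed carried on to the right, level, from the jaws' mouth (y = -45) to its open end at y = -158, between two low rails at x = -80 and x = -6 (tops at z = 22).
- jaw (a joint): Travel of the sprung jaw along the clamp's +x, m: 0 shut (face at x = -38), 0.054 fully back. Aluminium block 90 wide, top z = 48. Spring 7 N at 0 to 12.4 N at 0.054, damped (40 N per m/s); the catch's nose adds up to 6 N at 0.022 to 0.036. Pushed beyond 0.038 the catch drops in and the released jaw comes back to 0.036 and stays (78 mm between jaws); pushed less it returns to 0. Shut on the cast: 0.016.
- thumb_plate (a point): Middle of the ribbed front face of the thumb plate, an upright aluminium plate 6 thick, 48 wide (along y), standing on the jaw from z = 48 to z = 84. The point is at x = -28.5, y = 0, z = 70 with the jaw shut and moves with it. Push it along the clamp's +x; in front of it lies 8 mm of jaw top at z = 48.
- catch (a joint): Rocking angle of the catch, rad: 0 nose down (sprung), 0.45 pad fully down. Dark steel rocker on the clamp's left, axle along the clamp's x at y = 67, z = 46; its nose reaches over the catch bar at the jaw's left end, its pad sticks out to the left. With the jaw held open, pressing the pad to about 0.3 rad (about 4 N) lifts the nose clear and the jaw springs shut. Let go, it rocks back to 0.
- catch_pad (a point): Middle of the top of the catch's pad, a ribbed disc 24 mm across; at x = 23, y = 100, z = 52.5 in the clamp's frame when up. It goes down 10 mm for 0.3 rad and 14 mm to its end at 0.45 rad; only the worktop is below it.
- cast: Stone cast with teeth on a straight-sided layered base, loose, 0.15 to 0.27 kg, 66 deep, 76 wide (38 each side of the origin), 64 tall. Origin: centre of the underside. Stands on the lane, own x against the clamp's x: flat heel (33 from the origin) to the front jaw, teeth to the sprung jaw; base 26 deep on that side, up to 46 high. Clamped against front jaw and side stop its origin is at x = -47, y = 2.
- segment: Small sawn stone segment with two teeth, 21 x 34 x 23 mm, lying on the worktop to the left of the clamp's front jaw; to be left alone. Origin: centre of its underside.
- pliers: Blue-handled pliers lying flat on the worktop to the right behind the clamp, 117 x 52 x 13 mm, long side along the own x axis; to be left alone. Origin: centre of the underside.
- carver: Thin steel wax carver, 12 x 141 x 6 mm, lying on the worktop in front of the clamp; to be left alone. Origin: centre of its underside.
Things that resemble listed ones, but are neither listed nor needed, are in the scene too. What is shaped like the cast but red or turquoise is not meant.

How it is judged (in metres and radians):
On the way, in this order (a step that is already met when the one before it is completed fails the run):
1. the jaw, let go, rests half open on its catch, with the cast still outside (value of joint jaw between 0.033 and 0.0385 m and value of joint catch below 0.08 rad and contact force between the fingers and model_clamp below 0.5 N and y of cast in the frame of model_clamp below -0.07 m), for 0.3 s.
2. the cast stands between the jaws at the side stop while the catch still holds the jaw (value of joint jaw above 0.033 m and value of joint catch below 0.08 rad and y of cast in the frame of model_clamp above -0.008 m), for 0.2 s.
At the end, for the whole second after the job is handed in: The cast stands flat on the bed, squarely clamped between the front jaw and the sprung jaw (jaw travel 13 to 21 mm, cast square within 0.1 rad and seated within 5 mm of the front jaw), within 10 mm of the side stop; the catch is up again and the cast is at rest (value of joint jaw between 0.013 and 0.021 m and value of joint catch below 0.08 rad and x of cast in the frame of model_clamp between -0.052 and -0.042 m and y of cast in the frame of model_clamp between -0.01 and 0.008 m and z of cast in the frame of model_clamp below 0.018 m and angle between cast's own z axis and vertical below 0.07 rad and angle between the x axis of cast and the x axis of model_clamp, either way round below 0.1 rad and linear speed of cast below 0.01 m/s); the robot touches nothing.
It fails at once if the cast is lifted off the bed (z of cast in the frame of model_clamp above 0.022 m).
It fails at once if the cast is tipped (angle between cast's own z axis and vertical above 0.3 rad).
It fails at once if the stone segment is disturbed (distance of segment from where it was at the start of the episode above 0.015 m).
It fails at once if the pliers are disturbed (distance of pliers from where it was at the start of the episode above 0.015 m).
It fails at once if the carver is disturbed (distance of carver from where it was at the start of the episode above 0.015 m).
It also fails if it takes over 54 s, if anything falls off the work surface, if the arm or the gripper's body presses on something with over 40 N, if the wrist force passes 120 N, or if a joint passes its speed limit or range.

## Robot

A 6-joint arm with a two-finger parallel gripper is mounted at the origin on a cart in front of the work surface, level with it; the furniture and walls round the work are solid. World frame = base frame: x ahead of the robot, y to its left, z up, the work surface at z = 0. Lengths are in m, angles in degrees, forces in N, time in s.
With the tool pointing down it reaches from about 0.25 to 0.725 m from the base axis. Payload 9.7 kg.
Tool frame: the origin (TCP) lies between the finger pads; the fingertips stand 19 mm ahead of it and the grasp point (between the pads) is the TCP; z points along the fingers, y is the line along which they close (so a half turn about z gives the same grasp; the last joint's range is limited). The gripper opens to 85 mm and grips with 20 to 120 N. Pads are 22 mm wide; open, the fingers measure 114 mm over their backs; the gripper's body (76 mm by 85 mm) begins 54 mm behind the grasp point. The pads swing forward as they close: fully open they stand 13 mm farther back than shut.
Start: joints at [-71.047, 4.979, 10.078, 95.1, 0, 90], TCP at [0.179, -0.52, 0.25] pointing down, gripper open.
Joint ranges: [-179.16, 179.16], [-48.56, 103.87], [-65.8, 70.77], [-126.05, 130.52], [-82.76, 87.17], [-180, 180]. Speed limits (degrees/s): [127.2, 127.2, 147.25, 180, 180, 180].

## Interface

Orientations are given as [roll, pitch, yaw] about the fixed x, y, z axes, in that order (R = Rz(yaw) Ry(pitch) Rx(roll)).
In Python, from workcell import telemetry, camera, calibration, workorder gives the robot as it stands.
- The arm moves only by the tool play_rows, never from a script. Its argument "increments" is a list of rows, each a list of 3 entries, a list of its own where there are three numbers: the shift along the tool's x, y, z in mm, then the turn, a rotation vector about the tool's x, y, z in degrees, then the closure, from 0 (fully open) to 1 (shut). In form: [[[x, y, z], [ax, ay, az], jaw], ...]. A call has 1 to 20 rows; each row is the pose to reach, as a shift and turn from the pose commanded when the call began, along the tool's axes at that moment; what a row does not reach only later rows make up. A row lasts 1/10 s, in which the tool goes at most 50 mm and 8.59 degrees, less where a joint would pass 70% of its speed; a pose out of reach is approached as far as the arm can. A call with a gripper value outside its range is refused whole. The fingers move at their own pace and stop on an object; "grip_force" is the grip in N (left out, the last holds). Time passes only in rows, so rows that repeat a pose let the fingers close. It gives the time, the measured TCP pose, the force, the opening and the grip force at its end, in the units of the state.
- telemetry.get_obs(): the state, without advancing time (a new reading comes with each control period).
- camera(name): name is "scene" or "top" or "wrist"; returns (picture, depth): 420x560x3 uint8, red, green, blue; 420x560 float32, m along the optical axis (not along the pixel's ray), 0 where there is no reading.
- calibration(name): a dict with "vertical_fov" (degrees; the focal length in pixels is half the picture's height over the tangent of half this angle, whatever the lens; pixels are square), "cx", "cy" (the principal point, pixels), "k1" (the pictures are not rectified: a ray, as slopes to the right and down, at radius r is drawn at 1 + k1 r^2 times it, then the intrinsics apply), "rvec" (rotation vector, rad) and "tvec" (3), from world to camera coordinates, as OpenCV has them; the wrist camera has in their place "hand_eye" (4x4, takes a point from camera to tool coordinates, whose origin is the TCP and whose axes are the flange's). Camera axes: x right, y down, z forward; pixel columns grow to the right and rows downward; lengths in m; the calibration is good to about 2 mm. A picture is of the moment at which its call begins: read the wrist's pose just before it. calibration takes no time and is no camera call.
- workorder.job_done(): hands the job in; it is judged then, once.
The state is a dict: "time": time; "q": joint angles; "qd": joint speeds; "joint_efforts": joint torques, N m; "ee_pos": TCP position; "tcp_rot": TCP orientation; "wrist_force": force on the tool from outside, world axes, zero at the start; "torque": the same for the moment, N m; "opening": finger opening in m; "grasp_force": force on a finger pad.
Only numpy, scipy, OpenCV 4.12 (cv2) and the standard library are available. Lean on these libraries where they do the work, as an engineer would, in place of code of your own. Each camera call takes 0.05 s, during which the arm holds its last target. There are 200 camera calls.

## Working session

There is one attempt and no reset: what is moved stays moved. The work goes in short steps, Python scripts to look and compute and a tool call to move; the robot and the scene stay as the last step left them, time stands still between calls to the robot, and variables do not carry over. Pictures are saved under pics/ and viewed, at most 10 in all, crops included, and the job is handed in when it is done.

Besides the shell and the picture viewer there is one more tool, called after ">>>" by a JSON object that holds its "method" and its "body", one argument or row to a line. play_rows: Moves the arm, as the interface text tells. Its arguments: {"type":"object","properties":{"increments":{"type":"array"},"grip_force":{"type":"number"}},"required":["increments"]}

```bash
mkdir -p pics; cat > h.py <<'E'
import numpy as np, cv2
from workcell import telemetry, camera, calibration, workorder
from scipy.spatial.transform import Rotation as R
def cam(name):
    c=calibration(name); o=telemetry.get_obs(); im,d=camera(name)
    f=210/np.tan(np.radians(c["vertical_fov"])/2)
    if "rvec" in c:
        Rc=R.from_rotvec(np.ravel(c["rvec"])).as_matrix(); T=np.eye(4); T[:3,:3]=Rc.T; T[:3,3]=-Rc.T@np.ravel(c["tvec"])
    else:
        W=np.eye(4); W[:3,:3]=R.from_euler('xyz',np.ravel(o["tcp_rot"]),degrees=True).as_matrix(); W[:3,3]=o["ee_pos"]; T=W@np.array(c["hand_eye"])
    return dict(im=im,d=d,f=f,c=c,T=T)
def slopes(v,uv):
    c=v["c"];K=np.array([[v["f"],0,c["cx"]],[0,v["f"],c["cy"]],[0,0,1]])
    return cv2.undistortPoints(np.float64(uv).reshape(-1,1,2),K,np.array([c["k1"],0,0,0.])).reshape(-1,2)
def depthpts(v,uv):
    uv=np.array(uv).reshape(-1,2); s=slopes(v,uv); z=v["d"][uv[:,1].astype(int),uv[:,0].astype(int)]
    return np.c_[s*z[:,None],z]@v["T"][:3,:3].T+v["T"][:3,3]
def onplane(v,uv,h):
    s=slopes(v,uv); D=np.c_[s,np.ones(len(s))]@v["T"][:3,:3].T; o=v["T"][:3,3]
    return o+D*((h-o[2])/D[:,2])[:,None]
def cloud(v):
    g=np.stack(np.meshgrid(np.arange(560),np.arange(420)),-1).reshape(-1,2)
    return depthpts(v,g).reshape(420,560,3)
E
python3 - <<'E'
from h import *
import json
o=telemetry.get_obs(); print(o)
for n in("scene","top"):
    v=cam(n); cv2.imwrite(f"pics/{n}0.png",cv2.cvtColor(v["im"],cv2.COLOR_RGB2BGR)); np.savez(f"{n}0.npz",P=cloud(v),im=v["im"])
    print(n,v["T"][:3,3],v["T"][:3,2],(v["d"]>0).mean())
E
```

```text
{'time': 0.0, 'q': array([-7.10478585e+01,  5.01061451e+00,  1.00334021e+01,  9.50993879e+01,
       -7.61642911e-05,  9.00027066e+01]), 'qd': array([-0.09081587,  0.00622377, -0.02368172, -0.04744677,  0.02726129,
        0.00151594]), 'joint_efforts': array([ 5.29457539e-04, -5.20395541e+01,  4.64796317e+01,  1.63446693e-02,
        7.77834816e-05,  1.61836232e-05]), 'ee_pos': array([ 0.17855959, -0.51998636,  0.24957829]), 'tcp_rot': array([-1.7992340e+02,  7.9782720e-05,  1.8949435e+01]), 'wrist_force': array([ 0.05083258, -0.50925972, -0.52128395]), 'torque': array([0.02995012, 0.02966191, 0.02217031]), 'grasp_force': 0.0, 'opening': 0.08517893391607079}
scene [-0.16308151 -0.57010865  0.50536251] [ 0.78805357  0.39381343 -0.4731623 ] 0.9960034013605442
top [ 0.42713645 -0.1771936   0.92156639] [ 0.12305091 -0.01247054 -0.992322  ] 0.9959821428571428
```

View pics/top0.png

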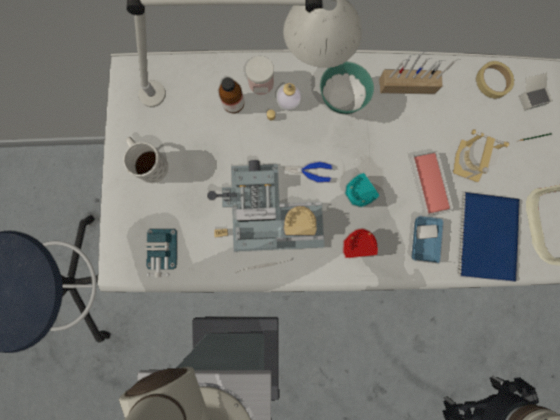

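View pics/scene0.png

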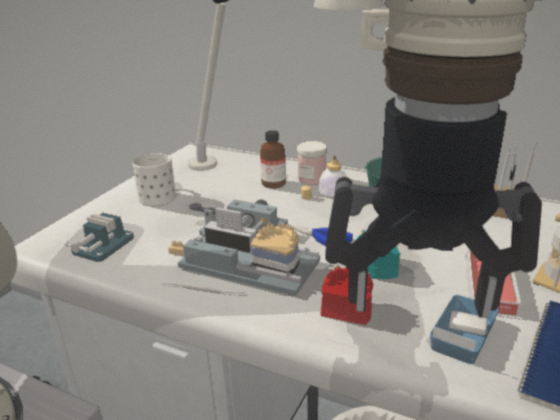

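Top view: clamp at about (258,205), beige cast on the lane at (300,222), catch pad at (212,196), segment (222,232), carver (265,265), pliers (315,172). The look-alikes are red at (360,243) and turquoise at (362,190). The cast meant is the beige one with layers on the clamp's lane. The next enlarged crop should confirm it.

```bash
python3 - <<'E'
from h import *
z=np.load("top0.npz");P=z["P"];im=z["im"]
b=im[150:285,190:370]; b=cv2.resize(b,None,fx=4.4,fy=4.4,interpolation=cv2.INTER_CUBIC)
cv2.imwrite("pics/crop.png",cv2.cvtColor(b,cv2.COLOR_RGB2BGR))
h=P[...,2]; S=np.zeros(h.shape,bool); S[150:285,190:335]=1
print("table z",np.median(h[270:285,190:340]))
for lo,hi in((.011,.017),(.009,.03),(.043,.053),(.06,.075),(.075,.09)):
    m=(S&(h>lo)&(h<hi)).astype(np.uint8)
    n,l,st,_=cv2.connectedComponentsWithStats(m)
    for i in range(1,n):
        if st[i,4]>15:
            p=P[l==i]; r=cv2.minAreaRect((p[:,:2]*1000).astype(np.float32)); print(lo,hi,st[i],np.round(r[0],1),np.round(r[1],1),round(r[2],1),p[:,2].mean().round(4))
E
```

```text
table z 0.0004819339184590765
0.011 0.017 [297 162  36  11 146] [ 642.2 -269.9] [19.4 86. ] 5.8 0.0133
0.011 0.017 [ 233  164   69   87 1373] [ 544.2 -135.4] [195.5 162.5] 12.8 0.0143
0.011 0.017 [222 166  27  46 397] [591.7 -73.9] [ 54.7 115.1] 79.6 0.0143
0.011 0.017 [303 171  29  12 144] [ 612.8 -274.5] [70.4 18.6] 75.6 0.0135
0.011 0.017 [245 187   9  23 144] [ 564.9 -110.6] [19.3 54. ] 88.7 0.0144
0.011 0.017 [257 187  10  22 160] [ 565.9 -142.2] [51.9 21. ] 2.6 0.0142
0.011 0.017 [304 206  20  31 263] [ 508.  -266.2] [73.3 43.4] 1.9 0.0143
0.011 0.017 [214 229  14   8  69] [482.5 -43.1] [16.8 31.1] 0.1 0.0142
0.011 0.017 [258 240  67  11 394] [ 451. -211.] [ 19.9 157.8] 2.1 0.0143
0.009 0.03 [293 162  40  21 353] [ 628.  -266.4] [96.  50.4] 89.6 0.0129
0.009 0.03 [ 233  164   92   87 2525] [ 544.2 -178.5] [208.5 216.4] 1.9 0.0155
0.009 0.03 [222 166  27  46 449] [591.7 -73.9] [ 54.7 115.1] 79.6 0.0146
0.009 0.03 [245 186   9  24 173] [ 565.  -111.6] [53.8 20.3] 0.2 0.0156
0.009 0.03 [257 186  10  23 174] [ 566.4 -142.4] [52.9 21.5] 2.6 0.0147
0.009 0.03 [214 229  14   8  99] [482.5 -43.1] [16.8 31.1] 0.1 0.0157
0.043 0.053 [235 160  39  27 554] [ 619.8 -125.5] [88.8 62.6] 89.5 0.0494
0.043 0.053 [207 190  30  11 159] [567.1 -50.1] [23.9 67. ] 1.0 0.0503
0.043 0.053 [236 208  40  13 332] [ 521.1 -129. ] [26.2 90.1] 2.2 0.0482
0.043 0.053 [237 238  40  11 395] [ 455.5 -130.6] [89.4 23. ] 89.6 0.0483
0.06 0.075 [285 206  32  29 549] [ 506.2 -231.4] [70.5 63.9] 89.3 0.0644
0.06 0.075 [248 215  16   1  16] [ 517.8 -130. ] [ 1.  33.1] 2.4 0.0676
0.075 0.09 [244 211  22   5  71] [ 521.  -128.6] [ 6.5 46.5] 2.4 0.084
```

View pics/crop.png

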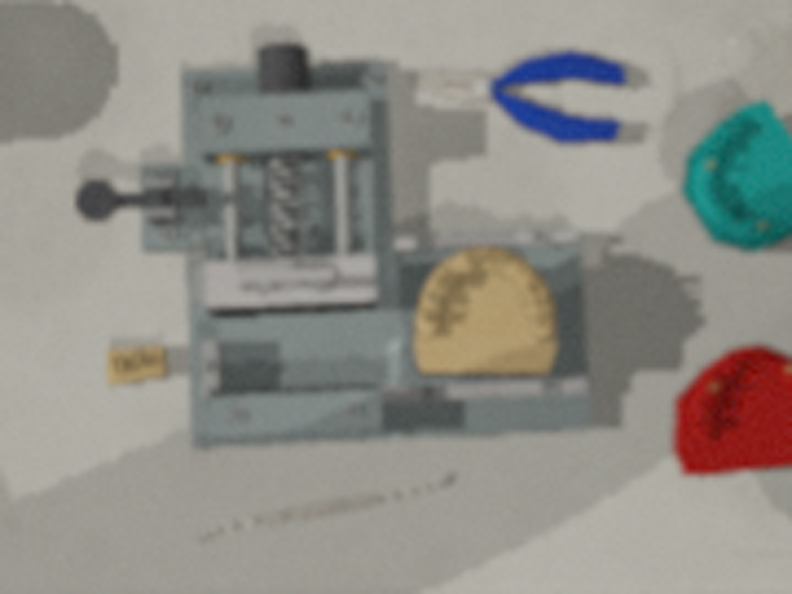

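The crop confirms it: the beige cast with teeth stands on the lane at (485,310) in the crop, heel towards the front jaw. The clamp's yaw is about 2°, with its origin near (547,-127) mm. I'll go above the plate first.

```bash
cat >> h.py <<'E'
O=np.array([.547,-.1274]); YAW=2.0
def setclamp(x,y,a):
    global O,YAW; O=np.array([x,y]); YAW=a
def toclamp(p):
    a=np.radians(YAW); M=np.array([[np.cos(a),np.sin(a)],[-np.sin(a),np.cos(a)]])
    return np.concatenate([(np.asarray(p)[...,:2]-O)@M.T,np.asarray(p)[...,2:3]],-1)*1000
def plan(x,y,z,yaw):
    "tool shift (mm), turn for TCP at clamp x,y,z (mm), tool yaw in clamp frame"
    o=telemetry.get_obs(); a=np.radians(YAW)
    w=np.array([O[0]+(x*np.cos(a)-y*np.sin(a))/1e3,O[1]+(x*np.sin(a)+y*np.cos(a))/1e3,z/1e3])
    Rt=R.from_euler('xyz',o["tcp_rot"],degrees=True)
    Rg=R.from_euler('xyz',[180,0,yaw+YAW],degrees=True)
    print("t",round(o["time"],2),"clamp tcp",toclamp(o["ee_pos"]).round(1),"| shift",(Rt.inv().apply(w-o["ee_pos"])*1e3).round(1),"turn",(Rt.inv()*Rg).as_rotvec(degrees=True).round(2))
E
python3 - <<'E'
from h import *
plan(-62,0,200,0); plan(-62,0,83,0)
E
```

```text
t 0.1 clamp tcp [-381.9 -379.5  249.7] | shift [ 416.7 -269.6   50. ] turn [-7.000e-02  1.000e-02  1.695e+01]
t 0.1 clamp tcp [-381.9 -379.5  249.7] | shift [ 416.7 -269.5  167. ] turn [-7.000e-02  1.000e-02  1.695e+01]
```

>>> {"method": "play_rows", "body": {
  "increments": [
    [[35,-22,0],[0,0,2],1],
    [[70,-45,0],[0,0,4],1],
    [[105,-68,0],[0,0,6],1],
    [[140,-90,0],[0,0,8],1],
    [[175,-113,0],[0,0,10],1],
    [[210,-136,0],[0,0,12],1],
    [[245,-158,0],[0,0,14],1],
    [[280,-181,10],[0,0,16],1],
    [[315,-204,20],[0,0,17],1],
    [[350,-226,30],[0,0,17],1],
    [[385,-249,40],[0,0,17],1],
    [[417,-270,50],[0,0,17],1],
    [[417,-270,50],[0,0,17],1],
    [[417,-270,50],[0,0,17],1]
  ]
}}

```text
time: 1.5
ee_pos: [0.4853, -0.1287, 0.1997]
tcp_rot: [-180.0, 0.1, 2.1]
wrist_force: [-0.6, -0.7, -0.1]
opening: -0.0
grasp_force: 0.0
```

```bash
python3 - <<'E'
from h import *
plan(-62,0,83,0)
v=cam("wrist"); cv2.imwrite("pics/w1.png",cv2.cvtColor(v["im"],cv2.COLOR_RGB2BGR)); P=cloud(v); np.savez("w1.npz",P=P,im=v["im"])
h=P[...,2]
for lo,hi in((.0,.005),(.044,.052),(.06,.07),(.08,.088)):
    m=((h>lo)&(h<hi)&(v["d"]>0.05)).astype(np.uint8); n,l,st,_=cv2.connectedComponentsWithStats(m)
    for i in range(1,n):
        if st[i,4]>150:
            p=P[l==i]; r=cv2.minAreaRect((toclamp(p)[:,:2]).astype(np.float32)); print(lo,hi,st[i],np.round(r[0],1),np.round(r[1],1),round(r[2],1),p[:,2].mean().round(4))
E
```

```text
t 1.5 clamp tcp [-61.7   0.8 199.7] | shift [-1.000e-01  9.000e-01  1.167e+02] turn [-0.01  0.09  0.07]
0.0 0.005 [    0     0   296   307 41394] [-42.9 133.6] [290.4 290.1] 89.2 0.0009
0.0 0.005 [  296     0   264   317 36084] [ -50.9 -153.9] [307.4 287.2] 0.9 0.001
0.0 0.005 [  0 258  33  41 678] [-159.1  284.2] [34.8 48.3] 76.7 0.0007
0.044 0.052 [ 224    0  126   66 5443] [66.2 -0.6] [90.3 44.4] 89.3 0.0502
0.044 0.052 [162  80  67  24 703] [24.  68.4] [16.5 49.3] 4.4 0.0498
0.044 0.052 [ 229  140  114   33 2641] [-24.7  -0.4] [25.8 90.2] 0.0 0.0486
0.044 0.052 [362 148  35  68 176] [-43.3 -72.3] [11.7 58.9] 69.3 0.0477
0.044 0.052 [   0  196   51   37 1198] [-70.6 222.3] [41.8 29. ] 80.1 0.0497
0.044 0.052 [ 513  210   47   71 1712] [-104.2 -222.3] [65.1 41. ] 11.8 0.0473
0.044 0.052 [ 232  220  107   29 2978] [-91.1  -0.3] [24.8 90.1] 0.0 0.0485
0.044 0.052 [  0 233  51  27 788] [-102.6  228.1] [45.5 23.2] 87.8 0.05
0.06 0.07 [ 366  141   96   84 4979] [ -43.5 -101.8] [72.7 64.5] 86.1 0.063
0.06 0.07 [254 144  65  13 202] [-18.   -0.3] [ 8.2 47.8] 0.1 0.0661
0.08 0.088 [252 158  69  10 688] [-24.9  -0.4] [47.7  6.4] 89.9 0.0844
```

View pics/w1.png

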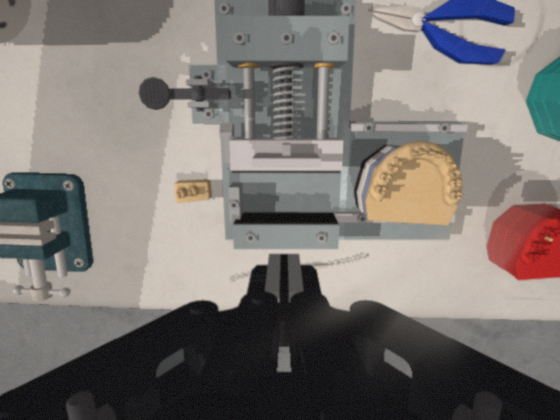

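The wrist view agrees with the clamp frame to within 1 mm: thumb plate at (286,163), cast at (412,182), catch pad at (155,93). Descending, then pushing the plate.

>>> {"method": "play_rows", "body": {
  "increments": [
    [[0,1,30],[0,0,0],1],
    [[0,1,60],[0,0,0],1],
    [[0,1,90],[0,0,0],1],
    [[0,1,116],[0,0,0],1],
    [[8,1,116],[0,0,0],1],
    [[16,1,116],[0,0,0],1],
    [[22,1,116],[0,0,0],1],
    [[28,1,116],[0,0,0],1],
    [[34,1,116],[0,0,0],1],
    [[40,1,116],[0,0,0],1],
    [[46,1,116],[0,0,0],1],
    [[52,1,116],[0,0,0],1],
    [[57,1,116],[0,0,0],1],
    [[62,1,116],[0,0,0],1],
    [[66,1,116],[0,0,0],1],
    [[68,1,116],[0,0,0],1],
    [[68,1,116],[0,0,0],1],
    [[68,1,116],[0,0,0],1]
  ]
}}

```text
time: 3.35
ee_pos: [0.5526, -0.1287, 0.0857]
tcp_rot: [179.9, 0.1, 1.9]
wrist_force: [-10.8, -2.0, 5.5]
opening: 0.0003
grasp_force: 5.5
```

```bash
python3 - <<'E'
from h import *
plan(-62,0,83,0)
v=cam("top"); P=cloud(v); q=toclamp(P); h=q[...,2]
m=(h>80)&(h<88)&(abs(q[...,1])<30)&(abs(q[...,0])<60); 
m=(h>44)&(h<52)&(abs(q[...,1])<46)&(abs(q[...,0])<44); print(q[m][:,0].min(),q[m][:,0].max())
E
```

```text
t 3.35 clamp tcp [ 5.6 -1.5 85.7] | shift [-67.6  -1.4   2.8] turn [ 0.07  0.12 -0.08]Traceback (most recent call last):
  File "<stdin>", line 5, in <module>
    return umr_minimum(a, axis, None, out, keepdims, initial, where)
ValueError: zero-size array to reduction operation minimum which has no identity
```

>>> {"method": "play_rows", "body": {
  "increments": [
    [[2,0,0],[0,0,0],1],
    [[3,0,0],[0,0,0],1],
    [[3,0,0],[0,0,0],1],
    [[-3,0,0],[0,0,0],1],
    [[-9,0,0],[0,0,0],1],
    [[-15,0,0],[0,0,0],1],
    [[-25,0,0],[0,0,0],1],
    [[-40,0,0],[0,0,0],1],
    [[-60,0,-20],[0,0,0],1],
    [[-66,0,-60],[0,0,0],1],
    [[-66,0,-100],[0,0,0],1],
    [[-66,0,-115],[0,0,0],1],
    [[-66,0,-115],[0,0,0],1],
    [[-66,0,-115],[0,0,0],1]
  ]
}}

```text
time: 4.8
ee_pos: [0.4874, -0.1303, 0.199]
tcp_rot: [180.0, -0.0, 2.0]
wrist_force: [-0.2, -1.1, -0.6]
opening: -0.0001
grasp_force: 0.0
```

```bash
cat > look.py <<'E'
from h import *
v=cam("wrist"); P=cloud(v); q=toclamp(P); h=q[...,2]
def rect(m,n):
    m=m.astype(np.uint8); k,l,st,_=cv2.connectedComponentsWithStats(m)
    if k<2: print(n,None); return
    i=1+st[1:,4].argmax(); p=q[l==i]; r=cv2.minAreaRect(p[:,:2].astype(np.float32))
    print(n,st[i],np.round(r[0],1),np.round(r[1],1),round(r[2],1),"min",p.min(0).round(1),"max",p.max(0).round(1))
I=abs(q[...,1])<60
rect(I&(h>80)&(h<88)&(q[...,0]>-50)&(q[...,0]<60),"plate"); rect((h>44)&(h<55)&(q[...,1]>82)&(q[...,1]<125)&(abs(q[...,0]-23)<20),"pad")
c=(q[...,0]>-95)&(q[...,0]<5)&(q[...,1]>-160)&(q[...,1]<60)&(h>53)&(v["im"][...,0]>1.25*v["im"][...,2])
rect(c,"casttop")
E
cat > lk.py <<'E'
import sys
from look import *
cv2.imwrite("pics/"+sys.argv[1],cv2.cvtColor(v["im"],cv2.COLOR_RGB2BGR))
plan(-50,-170,150,90); plan(-50,-170,45,90)
E
python3 lk.py w2.png
```

```text
plate [248 109  72  10 693] [10.5 -0.4] [47.8  5.9] 89.9 min [  7.6 -24.3  80. ] max [13.5 23.5 86.7]
pad [136  81  41  33 904] [24.4 97.1] [23.2 28. ] 31.4 min [11.5 82.1 48. ] max [ 34.6 111.6  54.9]
casttop [ 363  144   97   84 6422] [ -43.7 -101.6] [73.4 65. ] 86.3 min [ -78.1 -137.    53.5] max [-11.2 -63.9  80.2]
t 4.85 clamp tcp [-60.   -0.7 198.2] | shift [ 10.2 169.3  48.2] turn [-7.000e-02  3.000e-02 -9.004e+01]
t 4.85 clamp tcp [-60.   -0.7 198.2] | shift [ 10.3 169.3 153.2] turn [-7.000e-02  3.000e-02 -9.004e+01]
```

View pics/w2.png

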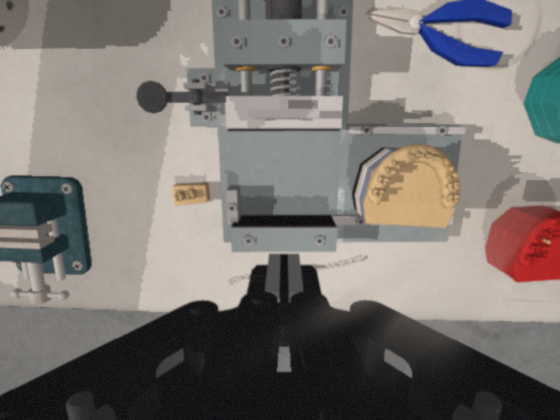

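The jaw moved 35.4 mm and stays held on the catch, with the plate now at (284,114). The cast is still outside, turned about -4°. Next I turn the hand and go to the right of the cast.

>>> {"method": "play_rows", "body": {
  "increments": [
    [[1,16,0],[0,0,-8.2],1],
    [[2,31,0],[0,0,-16.4],1],
    [[3,47,0],[0,0,-24.6],1],
    [[4,62,0],[0,0,-32.8],1],
    [[5,78,0],[0,0,-41],1],
    [[6,93,0],[0,0,-49],1],
    [[8,109,0],[0,0,-57],1],
    [[10,124,0],[0,0,-65],1],
    [[11,140,0],[0,0,-73],1],
    [[12,155,20],[0,0,-81],1],
    [[13,170,50],[0,0,-90],1],
    [[13,172,80],[0,0,-90],1],
    [[13,172,80],[0,0,-90],1],
    [[13,172,80],[0,0,-90],1]
  ]
}}

```text
time: 6.25
ee_pos: [0.5056, -0.3013, 0.1186]
tcp_rot: [-179.9, -0.1, 91.9]
wrist_force: [0.5, -0.3, 0.4]
opening: 0.0001
grasp_force: 0.0
```

```bash
python3 - <<'E'
from look import *
plan(-47,-172,45,90);plan(-47,-49,45,90)
E
```

```text
plate None
pad None
casttop [  227    33   129   149 16167] [ -43.7 -101.5] [73.1 65.4] 86.8 min [ -77.9 -137.    57.7] max [-11.1 -64.  242.9]
t 6.3 clamp tcp [ -46.8 -172.6  120. ] | shift [ 0.6 -0.2 75. ] turn [ 0.   -0.   -0.08]
t 6.3 clamp tcp [ -46.8 -172.6  120. ] | shift [123.6  -0.4  75. ] turn [ 0.   -0.   -0.08]
```

>>> {"method": "play_rows", "body": {
  "increments": [
    [[0,0,30],[0,0,0],1],
    [[0,0,60],[0,0,0],1],
    [[0,0,75],[0,0,0],1],
    [[8,0,75],[0,0,0],1],
    [[14,0,75],[0,0,0],1],
    [[17,0,75],[0,0,0],1],
    [[20,0,75],[0,0,0],1],
    [[23,0,75],[0,0,0],1],
    [[26,0,75],[0,0,0],1],
    [[30,0,75],[0,0,0],1],
    [[34,0,75],[0,0,0],1],
    [[38,0,75],[0,0,0],1],
    [[42,0,75],[0,0,0],1],
    [[46,0,75],[0,0,0],1],
    [[50,0,75],[0,0,0],1],
    [[50,0,75],[0,0,0],1]
  ]
}}

```text
time: 7.9
ee_pos: [0.5044, -0.251, 0.0441]
tcp_rot: [-180.0, -0.0, 92.0]
wrist_force: [0.1, -0.8, 0.6]
opening: -0.0002
grasp_force: 0.0
```

```bash
python3 - <<'E'
from look import *
plan(-47,-49,45,90)
v=cam("top"); q=toclamp(cloud(v)); h=q[...,2]
c=(q[...,0]>-95)&(q[...,0]<5)&(q[...,1]>-120)&(q[...,1]<60)&(h>53)&(h<75)&(v["im"][...,0]>1.25*v["im"][...,2])
rect2=q[c]; print("top",len(rect2),rect2.min(0).round(1),rect2.max(0).round(1))
E
```

```text
plate [358 120   1   1   1] [-28.2 -54. ] [0. 0.] 0.0 min [-28.2 -54.   80.1] max [-28.2 -54.   80.1]
pad None
casttop [  193    60   209   238 40100] [-43.  -77.5] [77.6 65.4] 83.8 min [ -78.3 -114.8   53.2] max [-10.2 -37.1 168.4]
t 7.95 clamp tcp [ -47.  -122.2   44. ] | shift [73.2 -0.1 -1. ] turn [-0.03 -0.05 -0.02]
top 20 [-46.6 -54.8  62.1] [-19.9 -40.1  74.1]
```

```bash
python3 - <<'E'
from look import *
cv2.imwrite("pics/w3.png",cv2.cvtColor(v["im"],cv2.COLOR_RGB2BGR))
m=c&(h<72)&(h>60); rect(m,"c")
# heel edge: min clamp x per y bin
for y in range(-110,-35,8):
    s=m&(abs(q[...,1]-y)<2)
    if s.sum()>20: print(y,np.percentile(q[s][:,0],1).round(1))
E
```

```text
plate None
pad None
casttop [  193    59   210   238 40311] [-43.  -77.5] [77.8 65.5] 84.2 min [ -78.2 -115.1   53.3] max [-10.2 -37.1 168.2]
c [  193    59   210   238 32979] [-42.7 -76. ] [74.1 65.2] 83.4 min [ -78.  -112.5   60. ] max [-10.2 -37.2  72. ]
-110 -66.6
-102 -77.3
-94 -76.3
-86 -75.6
-78 -74.8
-70 -73.8
-62 -72.9
-54 -72.1
-46 -71.0
-38 -70.3
```

View pics/w3.png

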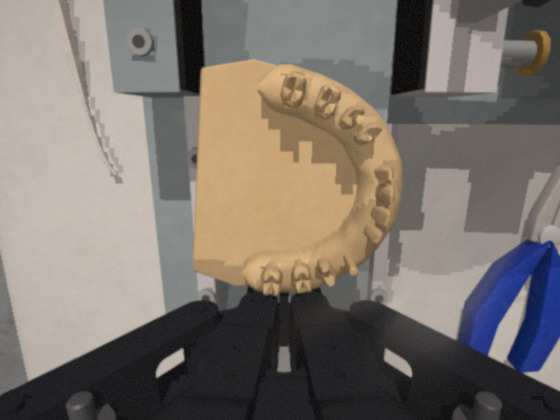

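The cast is turned about -6° clockwise: its heel edge runs from (200,70) to (195,270), and the fingers bear too near the heel. I'll back off and push nearer the teeth side to turn it square.

>>> {"method": "play_rows", "body": {
  "increments": [
    [[-6,0,0],[0,0,0],1],
    [[-12,0,0],[0,0,0],1],
    [[-12,8,0],[0,0,0],1],
    [[-12,16,0],[0,0,0],1],
    [[-6,16,0],[0,0,0],1],
    [[0,16,0],[0,0,0],1],
    [[4,16,0],[0,0,0],1],
    [[8,16,0],[0,0,0],1],
    [[12,16,0],[0,0,0],1],
    [[16,16,0],[0,0,0],1],
    [[20,16,0],[0,0,0],1],
    [[20,16,0],[0,0,0],1]
  ]
}}

```text
time: 9.25
ee_pos: [0.5198, -0.2307, 0.0444]
tcp_rot: [180.0, -0.0, 92.0]
wrist_force: [0.3, 1.3, -1.4]
opening: 0.0
grasp_force: 0.0
```

```bash
cat > heel.py <<'E'
from look import *
m=c&(h<72)&(h>60); rect(m,"c")
pts=[]
for y in range(-120,42,4):
    s=m&(abs(q[...,1]-y)<2)
    if s.sum()>20: pts.append((y,np.percentile(q[s][:,0],1)))
p=np.array(pts); p=p[3:-2]; k=np.polyfit(p[:,0],p[:,1],1); print("heel yaw",-np.degrees(np.arctan(k[0])).round(2),p[[0,-1]].round(1))
plan(-47,-49,45,90)
E
python3 heel.py
```

```text
plate [ 439    0   47   80 2860] [ 10.6 -15.9] [17.3  8.2] 88.6 min [  6.5 -24.4  80. ] max [14.8 -7.2 87.1]
pad None
casttop [  134    69   209   232 38618] [-44.7 -57.1] [73.5 65.4] 87.7 min [-78.7 -93.   53. ] max [-12.  -19.6 168.6]
c [  134    69   209   231 31591] [-44.5 -57. ] [73.  65.1] 87.4 min [-78.4 -92.7  60. ] max [-12.  -19.8  72. ]
heel yaw -2.57 [[-80.  -77. ]
 [-28.  -74.9]]
t 9.3 clamp tcp [ -30.8 -102.5   44.4] | shift [ 53.5 -16.3  -0.6] turn [ 0.01 -0.01 -0.03]
```

>>> {"method": "play_rows", "body": {
  "increments": [
    [[4,0,0],[0,0,0],1],
    [[8,0,0],[0,0,0],1],
    [[12,0,0],[0,0,0],1],
    [[12,0,0],[0,0,0],1],
    [[6,0,0],[0,0,0],1],
    [[2,-4,0],[0,0,0],1],
    [[2,-9,0],[0,0,0],1],
    [[8,-9,0],[0,0,0],1],
    [[12,-9,0],[0,0,0],1],
    [[16,-9,0],[0,0,0],1],
    [[20,-9,0],[0,0,0],1],
    [[24,-9,0],[0,0,0],1],
    [[28,-9,0],[0,0,0],1],
    [[28,-9,0],[0,0,0],1]
  ]
}}

```text
time: 10.7
ee_pos: [0.5099, -0.2029, 0.0443]
tcp_rot: [-180.0, -0.0, 92.0]
wrist_force: [-0.1, 0.7, 1.4]
opening: 0.0001
grasp_force: 0.0
```

```bash
python3 heel.py
```

```text
plate [ 461    0   65  196 7232] [10.6 -1.7] [ 8.8 45.7] 0.4 min [  6.1 -24.6  80. ] max [15.1 21.1 87. ]
pad None
casttop [  153    64   215   233 39498] [-46.2 -26.7] [65.6 73.6] 1.0 min [-79.3 -63.8  54.7] max [-13.4   9.8 168.5]
c [  153    64   215   233 32261] [-45.9 -26.7] [65.1 73. ] 0.4 min [-78.7 -63.4  60. ] max [-13.4   9.7  72. ]
heel yaw 0.44 [[-52.  -77.2]
 [  0.  -77.7]]
t 10.75 clamp tcp [-39.7 -74.4  44.3] | shift [25.4 -7.3 -0.7] turn [-0.   -0.02 -0.01]
```

>>> {"method": "play_rows", "body": {
  "increments": [
    [[4,0,0],[0,0,0],1],
    [[8,0,0],[0,0,0],1],
    [[12,0,0],[0,0,0],1],
    [[16,0,0],[0,0,0],1],
    [[19,0,0],[0,0,0],1],
    [[22,0,0],[0,0,0],1],
    [[24,0,0],[0,0,0],1],
    [[26,0,0],[0,0,0],1],
    [[27,0,0],[0,0,0],1],
    [[27,0,0],[0,0,0],1]
  ]
}}

```text
time: 11.75
ee_pos: [0.5089, -0.1764, 0.0443]
tcp_rot: [-180.0, -0.0, 92.0]
wrist_force: [0.1, -1.6, -0.2]
opening: 0.0
grasp_force: 0.0
```

```bash
python3 heel.py
```

```text
plate [ 448  107   62  183 6251] [10.6 -0.6] [ 8.4 48.5] 0.3 min [  6.4 -24.9  80. ] max [14.8 23.6 86.9]
pad None
casttop [  151    65   216   233 39430] [-46.4  -0.5] [65.4 73.4] 1.5 min [-79.7 -37.7  55.5] max [-13.6  35.7 168.5]
c [  151    65   216   233 32513] [-46.2  -0.4] [65.1 72.8] 1.1 min [-79.3 -37.1  60. ] max [-13.6  35.7  72. ]
heel yaw 1.08 [[-24.  -77.2]
 [ 28.  -78.4]]
t 11.8 clamp tcp [-39.7 -47.7  44.3] | shift [-1.3 -7.3 -0.7] turn [-0.   -0.01 -0.04]
```

>>> {"method": "play_rows", "body": {
  "increments": [
    [[1.5,0,0],[0,0,0],1],
    [[3,0,0],[0,0,0],1],
    [[3,0,0],[0,0,0],1],
    [[3,0,0],[0,0,0],1],
    [[-4,0,0],[0,0,0],1],
    [[-12,0,0],[0,0,0],1],
    [[-20,0,-20],[0,0,0],1],
    [[-20,0,-65],[0,0,0],1],
    [[-20,0,-110],[0,0,0],1],
    [[-20,0,-155],[0,0,0],1],
    [[-20,0,-155],[0,0,0],1],
    [[-20,0,-155],[0,0,0],1]
  ]
}}

```text
time: 13.0
ee_pos: [0.5101, -0.1973, 0.2003]
tcp_rot: [179.9, 0.0, 91.9]
wrist_force: [0.2, 1.1, 0.5]
opening: 0.0003
grasp_force: 0.0
```

```bash
python3 heel.py; python3 -c "
from h import *
plan(23.5,100,110,90);plan(23.5,100,58,90)"
```

```text
plate [350  80  15  73 794] [10.7 -0.5] [47.7  7. ] 89.7 min [  7.1 -24.3  80. ] max [14.2 23.4 86.8]
pad [363   0   1   1   1] [19.2 82.1] [0. 0.] 0.0 min [19.2 82.1 44.6] max [19.2 82.1 44.6]
casttop [ 227   61   91  103 7680] [-46.8   2.2] [64.6 73.2] 1.7 min [-79.9 -35.   57.8] max [-14.3  38.3 324.5]
c [ 227   61   91  103 6272] [-46.7   2.1] [64.5 73.1] 1.2 min [-79.5 -34.8  60. ] max [-14.3  38.3  72. ]
heel yaw 1.48 [[-20.  -77.3]
 [ 28.  -78.2]]
t 13.05 clamp tcp [-39.8 -68.2 198.8] | shift [ 19.2  -7.1 153.8] turn [-0.02 -0.02 -0.07]
t 13.05 clamp tcp [-39.8 -68.2 198.8] | shift [168.3  63.2  88.8] turn [-0.02 -0.02 -0.07]
t 13.05 clamp tcp [-39.8 -68.2 198.8] | shift [168.3  63.2 140.8] turn [-0.02 -0.02 -0.07]
```

The cast sits at the side stop (y ≈ 2, yaw ≈ 1°) and the jaw is still held. On to the catch pad.

>>> {"method": "play_rows", "body": {
  "increments": [
    [[34,13,0],[0,0,0],1],
    [[68,26,0],[0,0,0],1],
    [[102,38,0],[0,0,0],1],
    [[136,51,20],[0,0,0],1],
    [[168,63,50],[0,0,0],1],
    [[168,63,90],[0,0,0],1],
    [[168,63,115],[0,0,0],1],
    [[168,63,120],[0,0,0],1],
    [[168,63,126],[0,0,0],1],
    [[168,63,130],[0,0,0],1],
    [[168,63,134],[0,0,0],1],
    [[168,63,137],[0,0,0],1],
    [[168,63,139],[0,0,0],1],
    [[168,63,139],[0,0,0],1],
    [[168,63,139],[0,0,0],1]
  ]
}}

```text
time: 14.55
ee_pos: [0.5674, -0.0267, 0.061]
tcp_rot: [179.9, 0.0, 91.9]
wrist_force: [0.2, 0.2, 2.9]
opening: -0.0
grasp_force: 1.7
```

```bash
python3 heel.py
```

```text
plate None
pad [268 253  32   9 257] [ 24.  111.2] [13.2  1.7] 0.1 min [ 17.4 110.3  45.4] max [ 30.6 112.   55. ]
casttop None
c NoneTraceback (most recent call last):
  File "heel.py", line 7, in <module>
    p=np.array(pts); p=p[3:-2]; k=np.polyfit(p[:,0],p[:,1],1); print("heel yaw",-np.degrees(np.arctan(k[0])).round(2),p[[0,-1]].round(1))
                                             ~^^^^^
IndexError: too many indices for array: array is 1-dimensional, but 2 were indexed
```

>>> {"method": "play_rows", "body": {
  "increments": [
    [[0,0,2],[0,0,0],1],
    [[0,0,3],[0,0,0],1],
    [[0,0,3],[0,0,0],1],
    [[0,0,3],[0,0,0],1],
    [[0,0,-10],[0,0,0],1],
    [[0,0,-30],[0,0,0],1],
    [[0,0,-70],[0,0,0],1],
    [[0,0,-110],[0,0,0],1],
    [[-40,-20,-140],[0,0,0],1],
    [[-80,-40,-140],[0,0,0],1],
    [[-120,-60,-140],[0,0,0],1],
    [[-160,-63,-140],[0,0,0],1],
    [[-168,-63,-140],[0,0,0],1],
    [[-168,-63,-140],[0,0,0],1],
    [[-168,-63,-140],[0,0,0],1]
  ]
}}

```text
time: 16.1
ee_pos: [0.5097, -0.196, 0.2001]
tcp_rot: [-180.0, -0.0, 92.0]
wrist_force: [-0.1, 0.2, 0.2]
opening: 0.0002
grasp_force: 0.0
```

```bash
python3 heel.py; python3 - <<'E'
from h import *
v=cam("wrist"); cv2.imwrite("pics/w4.png",cv2.cvtColor(v["im"],cv2.COLOR_RGB2BGR))
E
```

```text
plate [323  82  13  74 762] [-8.7 -0.6] [ 6.9 48.2] 0.0 min [-12.2 -24.7  80.1] max [-5.3 23.5 86.9]
pad [365   0  10   2  11] [22.1 82.3] [6.1 0.5] 0.0 min [19.  82.  46.3] max [25.1 82.5 49.7]
casttop [ 229   64   90  102 7658] [-46.9   1.6] [65.4 72.6] 0.8 min [-79.8 -34.9  57.8] max [-14.2  37.7 324.4]
c [ 229   64   90  102 6257] [-46.8   1.5] [65.2 72.6] 0.5 min [-79.6 -34.9  60. ] max [-14.2  37.7  72. ]
heel yaw 0.17 [[-24.  -78.3]
 [ 28.  -78.5]]
t 16.15 clamp tcp [-39.6 -66.9 200.2] | shift [ 17.8  -7.4 155.2] turn [-0.02 -0.02  0.  ]
```

View pics/w4.png

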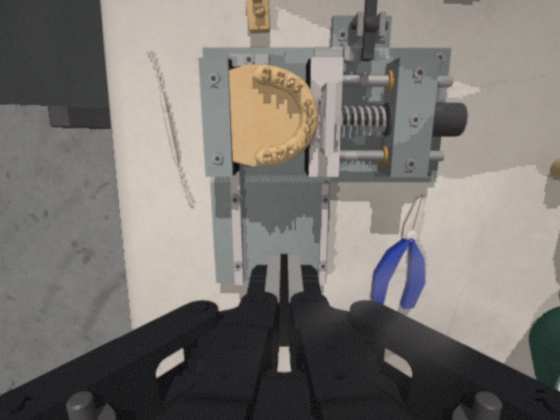

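The cast is clamped squarely at (270,118) with the jaw travel at about 16 mm. The hand is clear, and the segment (258,14), carver (170,130) and pliers (405,270) look undisturbed.

```bash
python3 -c "
from workcell import workorder
print(workorder.job_done())"
```

```text
the job is handed in; nothing more can be done
None
```

The cast is clamped squarely against the front jaw and side stop (jaw travel about 16 mm by camera), the hand is clear, and the job was handed in at about 16 s; no verdict came back.

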